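# Lay out a handset repair between the bench stations

## Task

Lay out the next handset repair on the round bench mat, putting each item between the two stations it is used with: the small brown carton flat, midway between the board holder and the screw dish, with the white charger block flat on the middle of its top; the small tape roll flat, midway between the screw dish and the battery tester; and the squat flux jar upright, midway between the battery tester and the board holder. Midway means the item's middle is on the straight line between the two stations' middles and equally far from both. Leave the cleaner bottle, the smartphone and the big parcel-tape roll where they are.

Things in the scene. Friction and masses are not known exactly. Their poses are not given: they have to be found in the camera images.
- board_holder: Board holder: aluminium base plate 90 x 60 x 8 mm with a dark steel jaw across each end (screw heads to 29 mm high) and a green circuit board clamped between; x along its length; origin at the centre of its underside, z up. A station, fixed: the three stations stand on the round mat 260 mm apart, centre to centre; which is at which corner changes.
- screw_dish: Round open steel screw dish, 84 mm across the rim, 16 mm high, a few screws in it; origin at the centre of its underside, z up. A station, fixed: the three stations stand on the round mat 260 mm apart, centre to centre; which is at which corner changes.
- tester: Battery tester: black square block 70 x 70 x 32 mm with a display and two small knobs on top (to 38 mm); origin at the centre of its underside, z up. A station, fixed: the three stations stand on the round mat 260 mm apart, centre to centre; which is at which corner changes.
- carton: Small closed brown spare-part carton 90 (x) x 56 (y) x 36 (z) mm with a pale tape strip along the top, about 120 g, rigid; origin at the centre of its underside, z up. Starts on the bench beside the mat; its yaw when set down does not matter.
- adapter: White charger block (power adapter) 46 (x) x 38 (y) x 28 (z) mm, about 60 g, small dark port on the -x face; origin at the centre of its underside, z up. Starts flat on the bench beside the mat; its yaw when set down does not matter.
- tape_roll: Small pale tape roll lying flat, 58 mm outside diameter, 38 mm hole, 24 mm high, about 50 g; origin at the centre of its underside, z up along the roll's axis. Starts beside the mat.
- flux_jar: Squat round amber jar with a black lid, 44 mm diameter, 40 mm high, about 60 g; origin at the centre of its underside, z up. Starts upright beside the mat.
- cleaner_bottle: Bystander, loose: tall white bottle, 50 mm diameter, 130 mm high; origin at the centre of its underside, z up. Leave it.
- smartphone: Bystander, loose: black smartphone lying flat, 145 (x) x 70 (y) x 8 mm; origin at the centre of its underside, z up. Leave it.
- parcel_tape: Bystander, loose: big brown parcel-tape roll lying flat, 100 mm outside diameter, 48 mm high; origin at the centre of its underside, z up. Leave it.

How it is judged (in metres and radians):
At the end, for the whole second after the job is handed in: Carton, tape roll and jar level on the mat, middles 130 +-15 mm from each of their two stations and 225 +-15 mm from the third; charger block flat on the carton, middles within 13 mm; all within 0.12 rad of upright, released, at rest; bystanders within 30 mm of their start (horizontal distance between carton and board_holder between 0.115 and 0.145 m and horizontal distance between carton and screw_dish between 0.115 and 0.145 m and horizontal distance between carton and tester between 0.2102 and 0.2402 m and height (world z) of each of carton, tape_roll, flux_jar below 0.006 m and horizontal distance between tape_roll and board_holder between 0.2102 and 0.2402 m and horizontal distance between tape_roll and screw_dish between 0.115 and 0.145 m and horizontal distance between tape_roll and tester between 0.115 and 0.145 m and horizontal distance between flux_jar and board_holder between 0.115 and 0.145 m and horizontal distance between flux_jar and screw_dish between 0.2102 and 0.2402 m and horizontal distance between flux_jar and tester between 0.115 and 0.145 m and horizontal distance between adapter and carton below 0.013 m and z of adapter in the frame of carton between 0.031 and 0.041 m and angle between each of carton, tape_roll, flux_jar, adapter's own z axis and vertical below 0.12 rad and linear speed of each of carton, tape_roll, flux_jar, adapter below 0.02 m/s and angular speed of each of carton, tape_roll, flux_jar, adapter below 0.2 rad/s and distance of each of cleaner_bottle, smartphone, parcel_tape from where it was at the start of the episode below 0.03 m); the robot touches nothing.
It fails at once if the cleaner bottle is pushed more than 30 mm or lifted away (distance of cleaner_bottle from where it was at the start of the episode above 0.03 m).
It fails at once if the smartphone is pushed more than 30 mm or lifted away (distance of smartphone from where it was at the start of the episode above 0.03 m).
It fails at once if the big parcel-tape roll is pushed more than 30 mm or lifted away (distance of parcel_tape from where it was at the start of the episode above 0.03 m).
It also fails if it takes over 109 s, if anything falls off the work surface, if the arm or the gripper's body presses on something with over 40 N, if the wrist force passes 120 N, or if a joint passes its speed limit or range.

## Robot

A 6-joint arm with a two-finger parallel gripper is mounted at the origin on the work surface. World frame = base frame: x ahead of the robot, y to its left, z up, the work surface at z = 0. Lengths are in m, angles in degrees, forces in N, time in s.
With the tool pointing down it reaches from about 0.35 to 0.875 m from the base axis. Payload 4.2 kg.
Tool frame: the origin (TCP) lies midway between the tips of the shut fingers; the grasp point (between the pads) lies 19 mm behind it; y points along the fingers, z is the direction in which the jaws open and shut, and the axes are right-handed (so a half turn about y gives the same grasp; the last joint's range is limited). The gripper opens to 87 mm and grips with 3 to 60 N. Pads are 19 mm wide; open, the fingers measure 117 mm over their backs; the gripper's body (75 mm by 190 mm) begins 51 mm behind the grasp point.
Start: joints at [81.394, 22.042, 0.453, 0, -68.411, -14.817], TCP at [0.248, 0.573, 0.223] pointing down, gripper open.
Joint ranges: [-179.83, 179.83], [-69.29, 118.12], [-61.27, 80.66], [-181.25, 117.63], [-171.15, -9.14], [-177.46, 177.46]. Speed limits (degrees/s): [159.86, 159.86, 180, 180, 180, 180].

## Interface

Orientations are given as [roll, pitch, yaw] about the fixed x, y, z axes, in that order (R = Rz(yaw) Ry(pitch) Rx(roll)).
In Python, from workcell import env gives the robot as it stands. The module is installed in compiled form; this text tells all that it offers. Calls block until the motion is done:
- env.goto(position, orientation): joint-space move of the TCP to a pose.
- env.move_straight(position, rotation=None, rate=0.15, force_limit=None): straight line of the TCP; rotation=None keeps the orientation; rate is the mean speed in m/s. With force_limit (N) it stops when the force on the tool has changed by that much, and returns True; else False.
- env.set_joints(angles): joint-space move.
- env.gripper_to(opening, grasp_force=None): opening from 0.0 (shut) to 1.0 (fully open); grasp_force is the grip in N (None keeps the last); returns when the fingers have stopped.
- env.dwell(seconds).
- env.inverse_kinematics(position, orientation): joint angles nearest the present ones, or None.
- env.read_state(): the state.
- env.grab_frame(name): name is "scene" or "top" or "wrist"; returns a dict with "image" (480x640x3 uint8, blue, green, red), "fx", "fy", "cx", "cy" (pixels), "D" ([k1, k2, p1, p2, k3] as OpenCV has them; the pictures are not rectified), "position" and "orientation" of the camera in the world. Camera axes: x right, y up, looking along -z (the intrinsics and any distortion apply to the point x, -y, -z); pixel columns grow to the right and rows downward; lengths in m; the calibration is good to about 2 mm. A picture is of the moment at which its call begins. There is no depth.
A pose or a line that the arm cannot do raises env.Unreachable and nothing moves.
- env.close_job(): hands the job in, once; it reports no verdict.
Trained networks look in a picture, given as the dict that the camera call returned (one of the last four; its "shot" number tells which), for a name from the list of things; names that differ only in an ending like _2 or _b are one class to them, and where a whole thing is asked for, a point or a joint stands for the part that bears it (a point fixed in the world has none). Each returns a list of dicts, best first, with "score" (0 to 1); they miss things now and then, are a little off and sometimes report something else, mostly with a low value. They report only what shows in the picture. A call takes as long as a camera call.
- env.search_frame(picture, thing): "xyz" ([x, y, z] in m, in world coordinates, good to about 4 mm: the middle of the surface that is visible of it).
- env.trace(picture, thing): "mask" (480x640 bool, what is visible of it).
The state is a dict: "clock": time; "joint_positions": joint angles; "qvel": joint speeds; "joint_torque": joint torques, N m; "position": TCP position; "tool_rot": TCP orientation; "force": force on the tool from outside, world axes, zero at the start; "wrist_torque": the same for the moment, N m; "opening": opening from 0.0 (shut) to 1.0 (fully open).
Only numpy, scipy, OpenCV 4.12 (cv2) and the standard library are available. Lean on these libraries where they do the work, as an engineer would, in place of code of your own. Each camera call takes 0.05 s, during which the arm holds its last target.

## Working session

There is one attempt and no reset: what is moved stays moved. The work goes in short steps, each a Python script; the robot and the scene stay as the last script left them, time stands still between calls to the robot, and variables do not carry over. Pictures are saved under pics/ and viewed, and the job is handed in when it is done.

```bash
ls; mkdir -p pics; python3 - <<'E'
from workcell import env
import cv2
s=env.read_state(); print(s)
for n in ("top","scene"):
    f=env.grab_frame(n); cv2.imwrite(f"pics/{n}0.png",f["image"])
    print(n,f["fx"],f["fy"],f["cx"],f["cy"],f["D"],f["position"],f["orientation"],f["shot"])
    for t in "board_holder screw_dish tester carton adapter tape_roll flux_jar cleaner_bottle smartphone parcel_tape".split():
        print(t,[( [round(float(v),4) for v in d["xyz"]],round(d["score"],2)) for d in env.search_frame(f,t)][:3])
E
```

```text
pics
{'clock': 0.0, 'joint_positions': array([ 8.13937009e+01,  2.20894562e+01,  3.79322861e-01, -2.94439922e-02,
       -6.84125295e+01, -1.48166061e+01]), 'qvel': array([ 0.04391311,  0.11552448, -0.03879401, -0.06928501,  0.00642203,
        0.08918369]), 'joint_torque': array([ 3.98563207e-04, -3.90664458e+01,  1.87403959e+01,  4.22010541e+00,
        1.09226667e-02, -1.91095428e-04]), 'position': array([0.24818499, 0.57293876, 0.22146907]), 'tool_rot': array([-8.98744178e+01,  4.92285783e-03,  1.56566238e+02]), 'force': array([-0.40001525,  0.30966697,  0.02381654]), 'wrist_torque': array([-0.00546267,  0.02777853,  0.00660659]), 'opening': 0.9973617652641185}
top 623.4913240930185 623.4913240930185 318.02993581306544 239.05374519286624 [0.0021617 0.        0.        0.        0.       ] [ 0.50962392 -0.00669265  1.5858759 ] [  2.77387687   0.18430338 -91.61553563] 1
board_holder [([0.7154, -0.031, 0.0142], 0.79), ([0.4581, -0.0907, 0.0326], 0.35)]
screw_dish [([0.5316, 0.1574, 0.0018], 0.76), ([0.425, -0.3362, 0.0242], 0.68)]
tester [([0.458, -0.0916, 0.0339], 0.81)]
carton [([
[... 512 characters left out ...]
0.         0.         0.        ] [0.88532551 0.57006097 0.92120862] [ 35.41309026  -0.8562069  153.06609025] 2
board_holder [([0.7148, -0.0239, 0.0166], 0.84)]
screw_dish [([0.5318, 0.1497, 0.0055], 0.91), ([0.446, 0.3403, 0.0394], 0.58)]
tester [([0.4629, -0.0767, 0.0316], 0.84)]
carton [([0.592, -0.291, 0.0377], 0.63)]
adapter [([0.5738, 0.3327, 0.024], 0.94)]
tape_roll [([0.4351, -0.3338, 0.0129], 0.79), ([0.4455, 0.3401, 0.0382], 0.55), ([0.762, -0.2423, 0.0348], 0.51)]
flux_jar [([0.5884, -0.2869, 0.035], 0.74), ([0.447, 0.3404, 0.0408], 0.67)]
cleaner_bottle [([0.5287, -0.4339, 0.0726], 0.82)]
smartphone [([0.516, 0.4952, 0.0082], 0.83)]
parcel_tape [([0.7577, -0.2412, 0.0387], 0.68)]
```

View pics/top0.png

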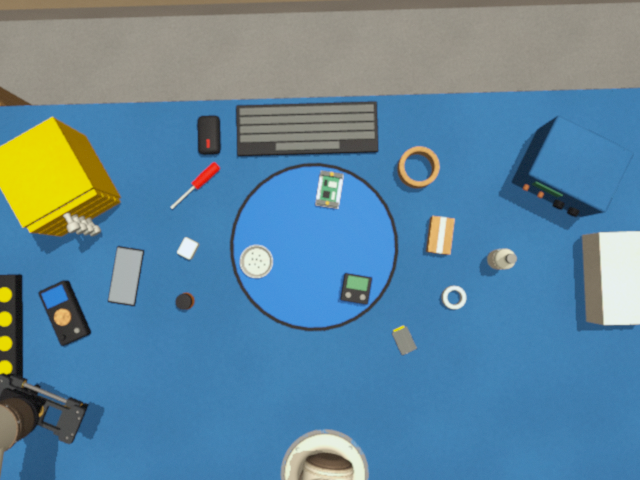

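View pics/scene0.png

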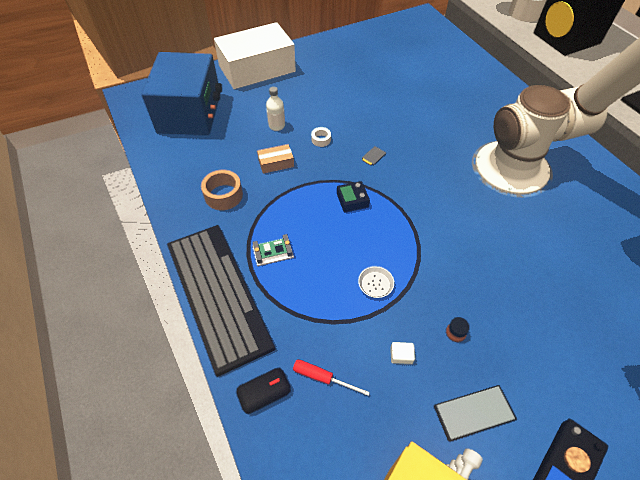

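The top picture shows the stations at px (329,190) board holder, (257,261) dish and (356,289) tester. The carton is at (441,235), the charger at (187,248), the roll at (454,297), the jar at (185,301), the parcel tape at (419,166) and the bottle at (502,260). The detections agree with this and the station spacing comes out at 260–264 mm. I'll refine the poses by fitting model silhouettes to the masks.

```bash
cat > h.py <<'E'
import numpy as np, cv2
from scipy.optimize import minimize
from scipy.spatial.transform import Rotation as R
from workcell import env
def box(a,b,h,z0=0): return np.array([[sx*a/2,sy*b/2,z] for sx in(-1,1) for sy in(-1,1) for z in(z0,z0+h)])
def cyl(d,h,z0=0):
    t=np.linspace(0,2*np.pi,48,endpoint=False)
    return np.vstack([np.c_[d/2*np.cos(t),d/2*np.sin(t),np.full(48,z)] for z in (z0,z0+h)])
M=dict(board_holder=box(.09,.06,.02),screw_dish=cyl(.084,.016),tester=box(.07,.07,.032),carton=box(.09,.056,.036),
 adapter=box(.046,.038,.028),tape_roll=cyl(.058,.024),flux_jar=cyl(.044,.040),parcel_tape=cyl(.1,.048),smartphone=box(.145,.07,.008))
ROUND={"screw_dish","tape_roll","flux_jar","parcel_tape"}
def proj(f,P):
    Rc=R.from_euler("xyz",f["orientation"],degrees=True).as_matrix()
    c=(P-np.asarray(f["position"]))@Rc*np.array([1,-1,-1])
    K=np.array([[f["fx"],0,f["cx"]],[0,f["fy"],f["cy"]],[0,0,1.]])
    return cv2.projectPoints(c,np.zeros(3),np.zeros(3),K,np.asarray(f["D"],float))[0][:,0]
def unproj(f,uv,z):
    Rc=R.from_euler("xyz",f["orientation"],degrees=True).as_matrix()
    K=np.array([[f["fx"],0,f["cx"]],[0,f["fy"],f["cy"]],[0,0,1.]])
    n=cv2.undistortPoints(np.array([[uv]],float),K,np.asarray(f["D"],float))[0,0]
    d=Rc@np.array([n[0],-n[1],-1]); p=np.asarray(f["position"]); return p+d*(z-p[2])/d[2]
def fit(f,name,xy=None,z0=0,mask=None):
    if mask is None:
        r=env.trace(f,name)
        if xy is None: xy=env.search_frame(f,name)[0]["xyz"][:2]
        u=proj(f,np.array([[xy[0],xy[1],.015+z0]]))[0]
        def dist(m): ys,xs=np.nonzero(m); return np.hypot(xs.mean()-u[0],ys.mean()-u[1])
        r=[d for d in r if dist(d["mask"])<15+0*d["score"]]
        if not r: return None
        mask=r[0]["mask"]
    ys,xs=np.nonzero(mask); x0,y0=xs.min()-15,ys.min()-15; x1,y1=xs.max()+16,ys.max()+16
    x0=max(x0,0);y0=max(y0,0)
    m=mask[y0:y1,x0:x1].astype(np.uint8)
    if name in ROUND or name=="board_holder":
        h=np.zeros_like(m); cs,_=cv2.findContours(m,cv2.RETR_EXTERNAL,cv2.CHAIN_APPROX_SIMPLE)
        cv2.fillConvexPoly(h,cv2.convexHull(np.vstack(cs)),1); m=h
    S=4; mb=cv2.resize(m.astype(np.float32),None,fx=S,fy=S,interpolation=cv2.INTER_LINEAR)>.5
    def cost(p):
        c,s=np.cos(p[2]),np.sin(p[2]); P=M[name].copy(); P=P@np.array([[c,s,0],[-s,c,0],[0,0,1]])+[p[0],p[1],z0]
        q=((proj(f,P)-[x0,y0]+.5)*S-.5)
        g=np.zeros(mb.shape,np.uint8); cv2.fillConvexPoly(g,np.round(cv2.convexHull(q.astype(np.float32))*16).astype(np.int32),1,shift=4)
        g=g>0; return 1-(g&mb).sum()/(g|mb).sum()
    best=None
    for a in ([0] if name in ROUND else np.radians(range(0,180,15))):
        p0=np.array([xy[0],xy[1],a]); sim=np.array([p0,p0+[.01,0,0],p0+[0,.01,0],p0+[0,0,.2]])
        r=minimize(cost,p0,method="Nelder-Mead",options=dict(initial_simplex=sim,xatol=2e-4,fatol=1e-4,maxiter=120))
        if best is None or r.fun<best.fun: best=r
    return best.x[0],best.x[1],np.degrees(best.x[2])%180,best.fun
E
python3 - <<'E'
from h import *
X=dict(board_holder=(.7154,-.031),screw_dish=(.5316,.1574),tester=(.458,-.0916),carton=(.587,-.3085),adapter=(.573,.3272),tape_roll=(.4286,-.3349),flux_jar=(.4418,.3342),parcel_tape=(.757,-.26))
out={}
for n in ("top","scene"):
    f=env.grab_frame(n)
    for k,v in X.items():
        r=fit(f,k,v); out[n,k]=r; print(n,k,r and np.round(r,4))
    S=[np.array(out[n,k][:2]) for k in ("board_holder","screw_dish","tester") if out[n,k]]
    if len(S)==3: print([np.linalg.norm(S[i]-S[j]).round(4) for i,j in((0,1),(1,2),(0,2))])
print(env.read_state()["clock"])
E
```

```text
top board_holder [ 7.105000e-01 -3.630000e-02  1.687999e+02  6.380000e-02]
top screw_dish [0.5342 0.1532 9.229  0.036 ]
top tester [ 4.58800e-01 -9.60000e-02  7.75687e+01  3.96000e-02]
top carton [ 5.863000e-01 -3.110000e-01  1.701817e+02  3.840000e-02]
top adapter [5.712000e-01 3.234000e-01 1.522183e+02 6.980000e-02]
top tape_roll [ 0.4308 -0.3406  6.0229  0.0481]
top flux_jar [0.4395 0.333  6.6829 0.1702]
top parcel_tape [ 0.7586 -0.2608  2.4958  0.0295]
[np.float64(0.2588), np.float64(0.2604), np.float64(0.2587)]
scene board_holder [ 7.116000e-01 -2.920000e-02  1.693378e+02  4.840000e-02]
scene screw_dish [5.311000e-01 1.569000e-01 1.788009e+02 1.074000e-01]
scene tester [ 4.584000e-01 -8.710000e-02  1.658067e+02  9.030000e-02]
scene carton [ 5.85900e-01 -3.01800e-01  1.72157e+02  6.88000e-02]
scene adapter [5.716000e-01 3.298000e-01 1.485241e+02 1.269000e-01]
scene tape_roll [ 4.302000e-01 -3.316000e-01  1.758003e+02  8.350000e-02]
scene flux_jar [4.415000e-01 3.415000e-01 1.771691e+02 1.307000e-01]
scene parcel_tape [ 0.7577 -0.2522  3.4046  0.0456]
[np.float64(0.2593), np.float64(0.2547), np.float64(0.2597)]
2.0
```

The top and scene fits agree in x but differ by 4–9 mm in y. I'll settle that with the wrist camera from above.

```bash
python3 - <<'E'
from h import *
env.goto([0.46,0.30,0.30],[-90,0,180])
f=env.grab_frame("wrist"); cv2.imwrite("pics/w1.png",f["image"])
s=env.read_state(); print(s["position"],s["joint_positions"],f["position"],f["orientation"])
for k,v in dict(flux_jar=(.440,.336),adapter=(.5715,.327)).items(): print(k,fit(f,k,v), [(d["xyz"],d["score"]) for d in env.search_frame(f,k)][:2])
env.goto([0.50,0.0,0.42],[-90,0,180])
f=env.grab_frame("wrist"); cv2.imwrite("pics/w2.png",f["image"])
s=env.read_state(); print(s["position"],s["joint_positions"],f["position"],f["orientation"])
for k,v in dict(board_holder=(.711,-.033),screw_dish=(.533,.155),tester=(.458,-.092)).items(): print(k,fit(f,k,v),[(d["xyz"],d["score"]) for d in env.search_frame(f,k)][:2])
print(env.read_state()["clock"])
E
```

```text
[0.45960595 0.30071113 0.29955728] [ 5.01023771e+01  1.20283692e+01 -2.67214376e+00 -1.46045384e-02
 -7.53373636e+01  3.99536844e+01] [0.5359524  0.30009649 0.462645  ] [-1.61361117e+01 -1.73069586e-02 -8.99735985e+01]
flux_jar (np.float64(0.4418826313429771), np.float64(0.33743965339388793), np.float64(10.255758518833659), np.float64(0.12937846444156154)) [([0.4433, 0.3337, 0.0441], 0.97), ([0.6841, -0.0201, 0.0179], 0.23)]
adapter (np.float64(0.5723548513612478), np.float64(0.3277668675536253), np.float64(149.79839089565385), np.float64(0.04975868725868726)) [([0.5734, 0.3275, 0.0266], 0.91), ([0.444, 0.3335, 0.0412], 0.24)]
[0.49998867 0.00091701 0.41905515] [ 1.87280979e+01  5.33638733e+00  5.68067788e+00 -2.49315149e-02
 -9.04415081e+01  7.13476376e+01] [5.76339611e-01 3.01067728e-04 5.82086848e-01] [-1.61914900e+01 -4.42117197e-03 -8.99490021e+01]
board_holder (np.float64(0.7126930386905324), np.float64(-0.03303477072415613), np.float64(169.05265036822803), np.float64(0.03199417005571359)) [([0.7131, -0.0325, 0.0185], 0.9), ([0.5275, -0.4361, 0.0796], 0.15)]
screw_dish (np.float64(0.5346685666103905), np.float64(0.15677497447936495), np.float64(179.70428672306556), np.float64(0.08180226173161975)) [([0.5307, 0.1554, 0.0024], 0.92)]
tester (np.float64(0.45953215470040787), np.float64(-0.093053643020469), np.float64(169.08512989484615), np.float64(0.04615084398477898)) [([0.4623, -0.0909, 0.0306], 0.94), ([0.7145, -0.0338, 0.0181], 0.57)]
5.1667
```

View pics/w1.png

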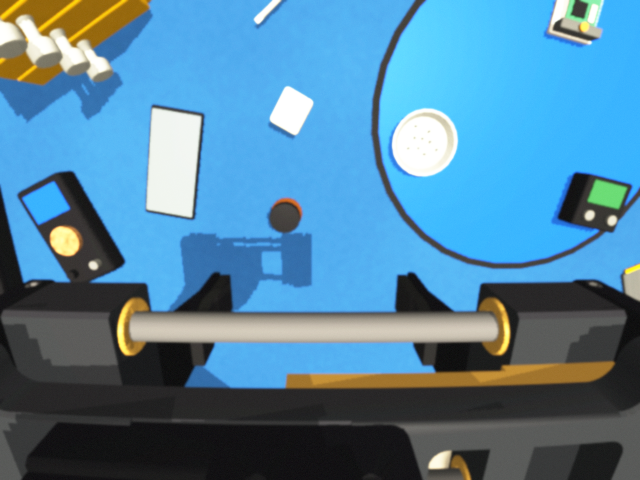

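View pics/w2.png

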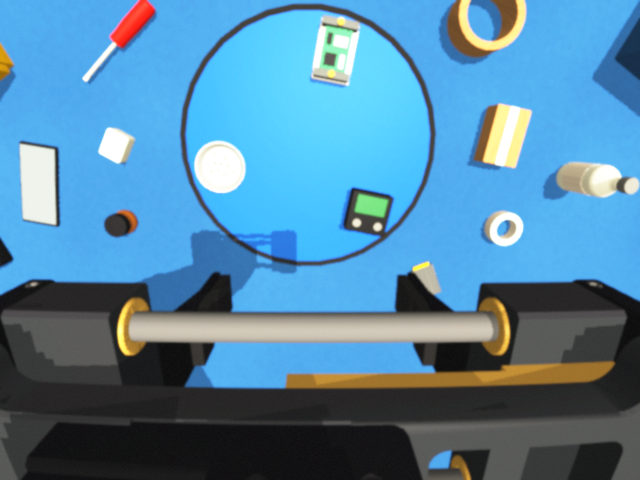

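The wrist view agrees with the mean of the two fixed cameras. Stations come out at board (.7125,-.033), dish (.533,.1555) and tester (.459,-.0925), with spacings of 260/259/260 mm. Carton goes first.

```bash
cat >> h.py <<'E'
B,D,T=np.array([.7125,-.033]),np.array([.533,.1555]),np.array([.459,-.0925])
TG=dict(carton=(B+D)/2,tape_roll=(D+T)/2,flux_jar=(T+B)/2)
def pick(xy,psi,z,F=20,pre=1.0):
    env.gripper_to(pre); env.goto([*xy,.14],[-90,0,psi])
    print("down hit",env.move_straight([*xy,z],rate=.12,force_limit=12))
    env.gripper_to(0.0,F); s=env.read_state(); print("grip opening",s["opening"]*87,"mm", s["position"])
    env.move_straight([*xy,.16],rate=.15); s=env.read_state(); print("lifted",s["opening"]*87,s["force"],s["clock"])
def place(xy,psi,z,open_to,zc=.16):
    env.goto([*xy,zc],[-90,0,psi])
    env.move_straight([*xy,z+.03],rate=.15)
    print("touch",env.move_straight([*xy,z],rate=.05,force_limit=4)); print(env.read_state()["position"])
    env.gripper_to(open_to); env.dwell(.2)
    env.move_straight([*xy,zc],rate=.15); print("t",env.read_state()["clock"])
E
python3 - <<'E'
from h import *
env.goto([0.47,-0.28,0.30],[-90,0,180])
f=env.grab_frame("wrist"); cv2.imwrite("pics/w3.png",f["image"])
for k,v in dict(carton=(.586,-.3065),tape_roll=(.4305,-.336)).items(): print(k,np.round(fit(f,k,v),4), [(d["xyz"],d["score"]) for d in env.search_frame(f,k)][:2])
r=fit(f,"carton",(.586,-.3065))
print(TG)
assert abs(r[0]-.586)<.006 and abs(r[1]+.3065)<.006 and abs(r[2]-171)<5
pick(r[:2],r[2],.006)
f=env.grab_frame("wrist"); cv2.imwrite("pics/w4.png",f["image"])
E
```

```text
carton [ 5.878000e-01 -3.077000e-01  1.708312e+02  2.330000e-02] [([0.5906, -0.3081, 0.038], 0.81)]
tape_roll [ 0.4306 -0.3377  4.8733  0.028 ] [([0.4319, -0.3367, 0.0243], 0.58), ([0.6938, -0.0393, 0.0166], 0.2)]
{'carton': array([0.62275, 0.06125]), 'tape_roll': array([0.496 , 0.0315]), 'flux_jar': array([ 0.58575, -0.06275])}
down hit False
grip opening 56.086243016185215 mm [ 0.58781685 -0.3076692   0.00605855]
lifted 55.96241832613906 [ 0.94223812  0.66326762 -1.69964034] 10.75
```

View pics/w4.png

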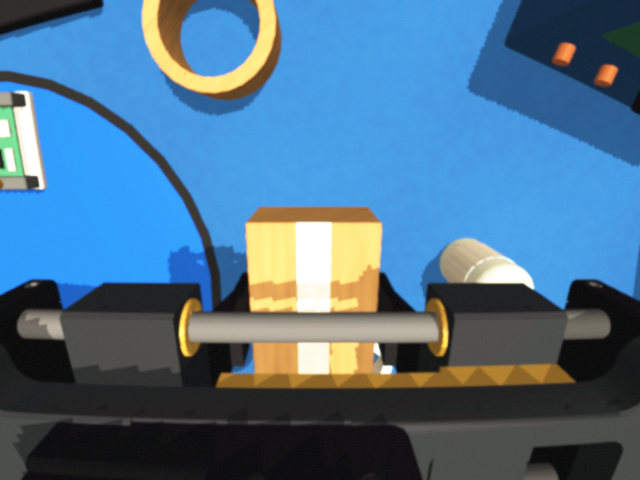

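Picture w4 shows the carton held level and centred between the pads (px 245–382), with the bottle untouched at (480,265). I'll place it, then do the tape roll.

```bash
python3 - <<'E'
from h import *
place(TG["carton"],171,.006,.85)
pick((.4306,-.3372),135,.004,15)
f=env.grab_frame("wrist"); cv2.imwrite("pics/w5.png",f["image"])
f=env.grab_frame("top"); cv2.imwrite("pics/t5.png",f["image"]); print(fit(f,"carton",TG["carton"]))
E
```

```text
touch True
[0.62186823 0.06106259 0.00589144]
t 15.775
down hit False
grip opening 58.10731358813121 mm [ 0.43066947 -0.3372418   0.00413958]
lifted 58.141888468836456 [-0.60611554 -0.30951391 -0.18288728] 21.0667
(np.float64(0.6203595100132907), np.float64(0.056199724173999585), np.float64(170.9335141313184), np.float64(0.04627910298528781))
```

View pics/w5.png

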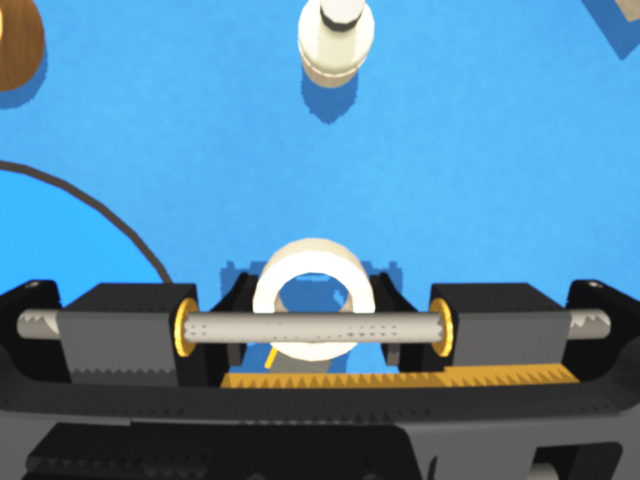

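View pics/t5.png

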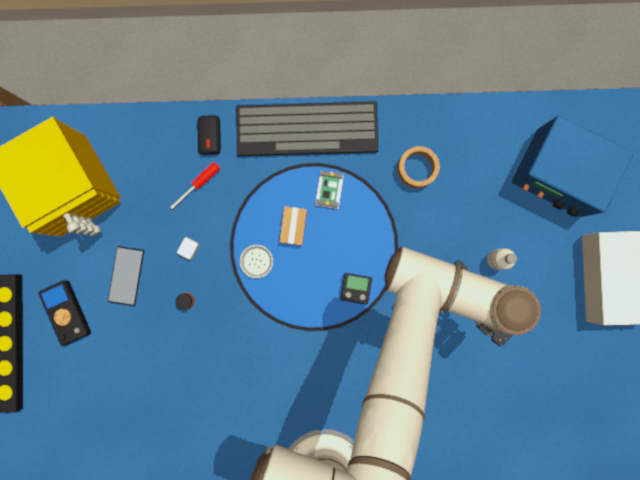

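w5 shows the roll held flat between the pads (centre px (313,300)). t5 shows the carton at (293,226), on the board–dish line. I'll place the roll, then look at the jar.

```bash
python3 - <<'E'
from h import *
place(TG["tape_roll"],135,.004,.85)
env.goto([0.40,0.335,0.22],[-90,0,180])
f=env.grab_frame("wrist"); cv2.imwrite("pics/w6.png",f["image"])
g=cv2.cvtColor(f["image"],cv2.COLOR_BGR2GRAY)
for k,v in dict(flux_jar=(.441,.336),adapter=(.572,.3275)).items(): print(k,fit(f,k,v), [(d["xyz"],d["score"]) for d in env.search_frame(f,k)][:2])
m=env.trace(f,"flux_jar")
for d in m[:2]:
    ys,xs=np.nonzero(d["mask"]); print(d["score"],xs.min(),xs.max(),ys.min(),ys.max(),xs.mean(),ys.mean())
P=M["flux_jar"]+[.441,.336,0]; q=proj(f,P); im=f["image"].copy()
for p in q.astype(int): cv2.circle(im,tuple(map(int,p)),1,(0,255,0),-1)
cv2.imwrite("pics/w6b.png",im)
E
```

```text
touch True
[0.49529794 0.0312701  0.00392824]
t 26.2083
flux_jar (np.float64(0.44142001765689115), np.float64(0.33648059990041373), np.float64(6.934764458618546), np.float64(0.09466019417475724)) [([0.4447, 0.3328, 0.0397], 0.97)]
adapter (np.float64(0.572015236738266), np.float64(0.3279003675941158), np.float64(151.5675668845096), np.float64(0.09998677423621216)) [([0.5703, 0.3302, 0.028], 0.66)]
0.63 290 329 155 197 309.75726744186045 176.1860465116279
```

View pics/w6b.png

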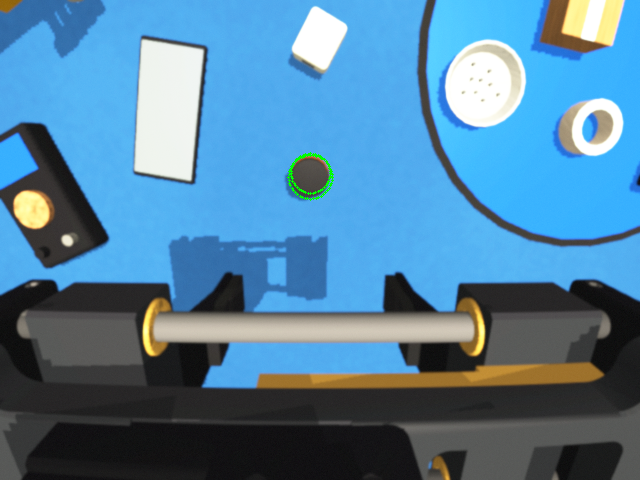

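The green model outline sits on the jar (px (310,176)). Jar next, then the charger.

```bash
python3 - <<'E'
from h import *
pick((.4413,.3362),180,.008,15)
place(TG["flux_jar"],180,.008,.8)
pick((.572,.3278),150.5,.007,15)
f=env.grab_frame("wrist"); cv2.imwrite("pics/w7.png",f["image"])
f=env.grab_frame("top"); cv2.imwrite("pics/t7.png",f["image"])
for k in TG: print(k,fit(f,k,TG[k]))
print(env.read_state()["clock"])
E
```

```text
down hit False
grip opening 41.65099304806054 mm [0.44130747 0.33625335 0.00795049]
lifted 41.90019870507946 [ 0.24143643 -0.82969285 -0.94273918] 32.0083
touch True
[ 0.58487408 -0.0628466   0.00783841]
t 37.2833
down hit False
grip opening 37.862259401160046 mm [0.57202236 0.32782507 0.00697683]
lifted 38.133055088060495 [-0.00837899  0.72297629 -1.52121174] 42.675
carton (np.float64(0.6201814777265813), np.float64(0.05680880027192538), np.float64(170.4569536717088), np.float64(0.04180156845816241))
tape_roll (np.float64(0.49406232903125014), np.float64(0.026717643553942693), np.float64(8.84437456582191), np.float64(0.034795111430625414))
flux_jar (np.float64(0.5839787049193641), np.float64(-0.06766429531102244), np.float64(10.899935467790462), np.float64(0.21007604562737647))
42.925
```

View pics/w7.png

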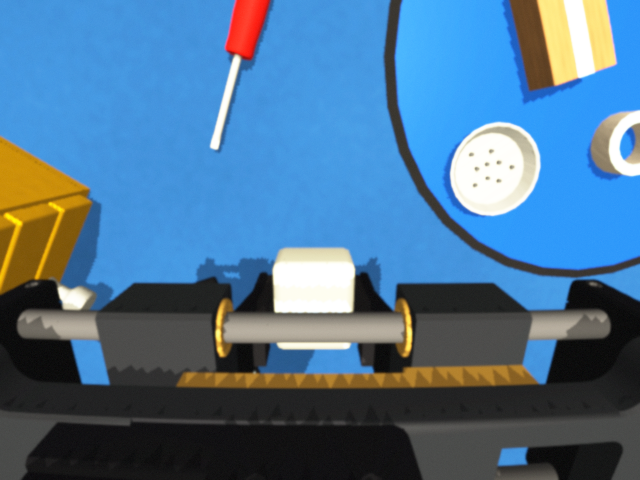

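View pics/t7.png

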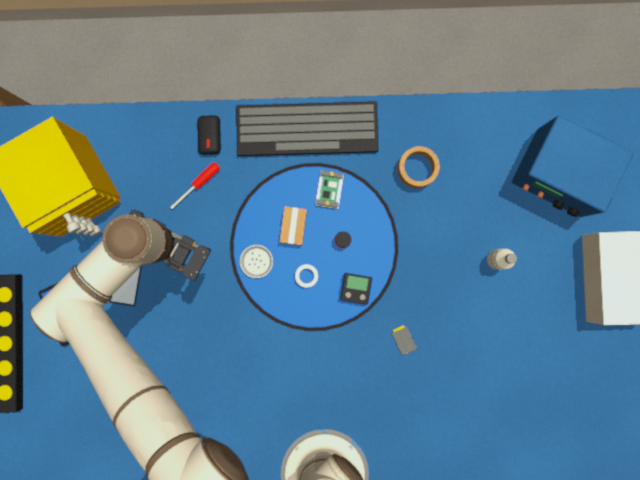

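All items are held or placed as intended. w7 shows the charger gripped level (px 275–355), and t7 shows the carton, roll and jar midway between their stations. Now the charger goes onto the carton.

```bash
python3 - <<'E'
from h import *
place((.6212,.061),171,.0425,.62,zc=.18)
env.goto([0.47,0.0,0.36],[-90,0,180])
f=env.grab_frame("wrist"); cv2.imwrite("pics/w8.png",f["image"])
S={}
for k in ("board_holder","screw_dish","tester"): S[k]=fit(f,k,dict(board_holder=B,screw_dish=D,tester=T)[k])
for k in TG: S[k]=fit(f,k,TG[k])
S["adapter"]=fit(f,"adapter",TG["carton"],z0=.036)
for k,v in S.items(): print(k,v and np.round(v,4))
for k in TG: print(k,[(s,round(float(np.hypot(S[k][0]-S[s][0],S[k][1]-S[s][1])),4)) for s in("board_holder","screw_dish","tester") if S[k] and S[s]])
f=env.grab_frame("scene"); cv2.imwrite("pics/s8.png",f["image"])
print("scene",[fit(f,"adapter",TG["carton"],z0=.036),fit(f,"carton",TG["carton"])])
print(env.read_state()["clock"])
E
```

```text
touch True
[0.62045139 0.06075792 0.04262729]
t 47.325
board_holder [ 7.139000e-01 -3.330000e-02  1.694101e+02  2.280000e-02]
screw_dish [0.535  0.1579 3.5606 0.0622]
tester [ 4.594000e-01 -9.280000e-02  1.684636e+02  3.970000e-02]
carton [6.212000e-01 6.050000e-02 1.712891e+02 3.963000e-01]
tape_roll [ 0.495   0.0306 12.424   0.0342]
flux_jar [ 0.5831 -0.0618  1.9676  0.1011]
adapter [6.210000e-01 5.960000e-02 1.725578e+02 1.108000e-01]
carton [('board_holder', 0.1319), ('screw_dish', 0.1301), ('tester', 0.2229)]
tape_roll [('board_holder', 0.228), ('screw_dish', 0.1335), ('tester', 0.1284)]
flux_jar [('board_holder', 0.1338), ('screw_dish', 0.2249), ('tester', 0.1276)]
scene [(np.float64(0.6200966693545166), np.float64(0.06364840354629867), np.float64(163.72865323881592), np.float64(0.18083900226757366)), (np.float64(0.6212737342939962), np.float64(0.06469812866836708), np.float64(170.4208970764045), np.float64(0.3311240289020482))]
48.8333
```

View pics/w8.png

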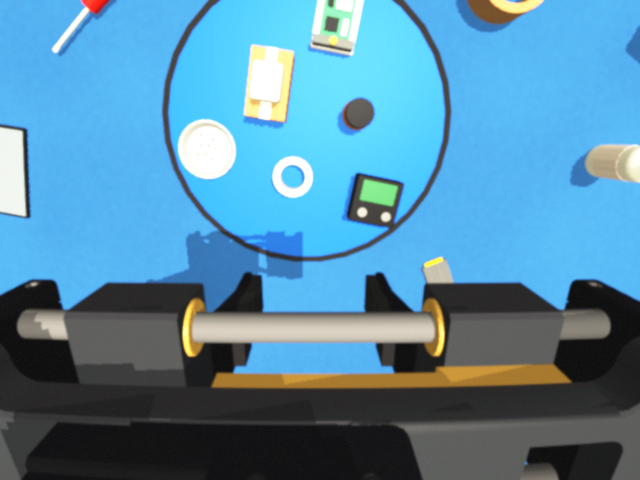

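View pics/s8.png

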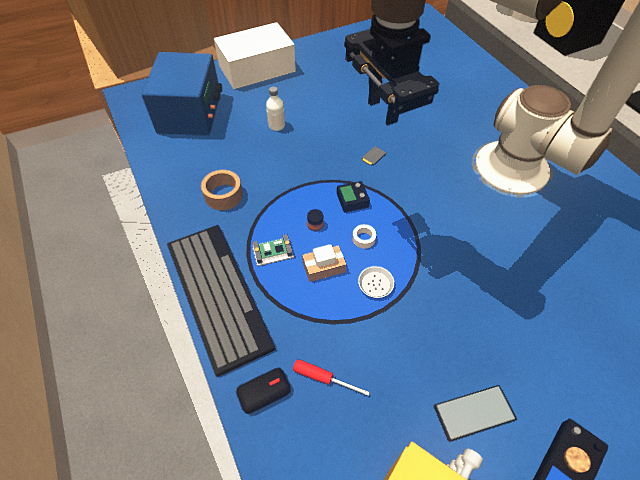

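w8 and s8 show the charger flat on the middle of the carton (w8 px (268,82)), the roll flat at (292,177) and the jar upright at (358,114). The bottle, phone and parcel tape are where they started. All distances are within tolerance, so I'm handing in.

```bash
python3 - <<'E'
from workcell import env
print(env.close_job(), env.read_state()["clock"])
E
```

```text
the job is handed in; nothing more can be done
the job is handed in; nothing more can be done
```

The layout is done and handed in, with the arm clear of everything and about 49 s on the clock at my last check (limit 109 s). No verdict is reported, so the figures below are my own final checks from the wrist camera.

| Item | Distance to its two stations (130 ±15 mm) | Distance to the third (225 ±15 mm) |
|---|---|---|
| Carton | 132 mm (board holder), 130 mm (dish) | 223 mm (tester) |
| Tape roll | 134 mm (dish), 128 mm (tester) | 228 mm (board holder) |
| Flux jar | 134 mm (board holder), 128 mm (tester) | 225 mm (dish) |

- **Charger block:** it sits flat on the carton, about 1 mm off its middle (about 2 mm by the scene camera).
- **Bystanders:** the bottle, the smartphone and the parcel tape look unmoved in the pictures. I did not measure them again.

**What disagreed:** the top and scene cameras differed by 4–9 mm in y. I used the wrist camera, which lay between the two. At the end, the silhouette fit for the carton was poor because the charger covers part of it. The jar's fit was also weaker than the others, but both positions match where the gripper released them to within 2 mm.

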